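# Show the blue tile to the studio camera

### The job

First press the red button on the white timer box fully down and let it spring back up, to start the camera's self-timer. Then take the blue painted tile out of the drying rack and hold it up in the air for the camera: its centre at the camera's focus point (20 cm above the table, over the orange cross), flower side squarely facing the tilted lens, top edge up and level. Finish while still holding it there steadily in the gripper; do not touch the camera or its stand, and leave the other tiles and everything else on the table where they are.

Things in the scene. Friction and masses are not known exactly. Their poses are not given: they have to be found in the camera images.
- shutter (a joint): travel of the red push button: 0 m released, 0.006 m fully down; it presses straight down against a spring, about 5 N fully down, and springs back when let go
- shutter_top (a point): centre of the top of the red button, a 28 mm wide round cap in a black housing on a fixed white timer box 75 x 60 x 22 mm, on the robot's left; z is up
- rack: fixed wooden drying rack, base 190 x 110 x 10 mm, origin at the centre of its underside on the table; three slots across it at x = -65, 0 and +65 mm, each 13 mm wide between two 8 mm ribs whose tops are 35 mm above the table; the tiles stand upright in the slots on the base, 10 mm above the table, one tile per slot in any order
- tile_blue: the blue tile, standing on edge in the rack: 10 mm thick (x), 90 mm wide (y), 90 mm high (z), 110 to 225 g. Origin at the middle of its bottom edge. +x points out of the painted side: blue with a white six-petal flower and yellow heart; the back (-x side, 3 mm of the thickness) is bare terracotta. +z points to its top edge, which in the rack is 100 mm above the table
- tile_blue_centre (a point): centre of the blue tile, 45 mm above its bottom edge, mid thickness; axes as tile_blue
- tile_green: green tile with a yellow four-leaf pattern, same size and attitude; leave it in the rack
- tile_yellow: yellow tile with red and white rings, same size and attitude; leave it in the rack
- camera_stand: fixed camera stand: black foot 12 mm high (a round plate 100 mm across with an orange cross, joined to a bar 70 mm wide that runs 270 mm along +x) with a 22 mm column at x = 250 mm, 312 mm high; origin on the table under the centre of the orange cross, +x from the cross to the column
- camera_head: camera on the stand, looking back and down, 25 degrees below level. Origin: centre of the lens front (54 mm black tube, orange ring); body behind it 40 x 105 x 70 mm. +x points from the lens back into the camera (25 degrees above level), y is level. A tile shown correctly has the same axes: painted side to the lens, leaning back 25 degrees, top edge away from the camera
- focus (a point): the camera's focus point, in free air: 200 mm in front of the lens on its axis, 200 mm above the table straight over the centre of the orange cross
- dish_white: white ceramic paint dish 96 mm wide, 28 mm high, loose bystander; origin under its centre
- dish_blue: blue ceramic paint dish 90 mm wide, 28 mm high, loose bystander; origin under its centre
- brush_jar: white jar 72 mm wide, 95 mm high, with brushes standing up to about 225 mm, loose bystander; origin under its centre
- paint_bottle: orange paint bottle 52 mm wide, 120 mm high, loose bystander; origin under its centre
- brush: paint brush 200 mm long lying on the table, loose bystander; origin near its middle, handle towards its -x
Not all that is in view belongs to the job. What is shaped like the tile_blue but pink or turquoise is not meant.

How it is judged:
On the way, in this order (a step that is already met when the one before it is completed fails the run):
1. the red button is pressed fully down (value of joint shutter above 0.005 m), for 0.04 s.
2. the red button has sprung back up (value of joint shutter below 0.001 m), for 0.1 s.
3. the blue tile is held by the fingers, clear above the rack (height (world z) of tile_blue above 0.06 m and contact force between the fingers and tile_blue above 1 N and contact force between tile_blue and rack below 0.1 N), for 0.2 s.
At the end, for the whole second after the job is handed in: The blue tile is held by the fingers alone (over 1 N of grip; not touching rack or camera stand), still (under 20 mm/s), its centre within 20 mm of the focus point, painted side towards the lens and square to it within 10 degrees, top edge up and level within 10 degrees; the button is up (distance between tile_blue_centre and focus below 0.02 m and angle between the x axis of tile_blue and the x axis of camera_head, either way round below 0.17 rad and angle between the z axis of tile_blue and the z axis of camera_head, either way round below 0.17 rad and angle between tile_blue's own z axis and vertical below 0.8 rad and x of camera_head in the frame of tile_blue above 0.1 m and contact force between the fingers and tile_blue above 1 N and contact force between tile_blue and camera_stand below 0.1 N and contact force between tile_blue and rack below 0.1 N and linear speed of tile_blue below 0.02 m/s and value of joint shutter below 0.001 m); the arm keeps its last pose, push and grip.
It fails at once if the camera or its stand is touched (contact force between any of the arm, the fingers, tile_blue and camera_stand above 1 N).
It fails at once if another tile is shifted by more than 15 mm (distance of any of tile_green, tile_yellow from where it was at the start of the episode above 0.015 m).
It fails at once if a bystander on the table is shifted by more than 20 mm (distance of any of dish_white, dish_blue, brush_jar, paint_bottle, brush from where it was at the start of the episode above 0.02 m).
It also fails if it takes over 40 s, if anything falls off the work surface, if the arm or the gripper's body presses on something with over 40 N, if the wrist force passes 120 N, or if a joint passes its speed limit or range.

### The arm

A 6-joint arm with a two-finger parallel gripper is mounted at the origin on the work surface. World frame = base frame: x ahead of the robot, y to its left, z up, the work surface at z = 0. Lengths are in m, angles in rad, forces in N, time in s.
With the tool pointing down it reaches from about 0.375 to 0.9 m from the base axis. Payload 3.1 kg.
Tool frame: the origin (TCP) lies at the very end of the fingers, on their centre line; the grasp point (between the pads) lies 19 mm behind it; z points along the fingers, y is the direction in which the jaws open and shut (so a half turn about z gives the same grasp; the last joint's range is limited). The gripper opens to 87 mm and grips with 3 to 60 N. Pads are 19 mm wide; open, the fingers measure 117 mm over their backs; the gripper's body (75 mm by 190 mm) begins 51 mm behind the grasp point.
Start: joints at [-1.306, 0.527, 1.433, -0, 1.181, -0.178], TCP at [0.268, -0.564, 0.223] pointing down, gripper open.
Joint ranges: [-3.08, 3.08], [-0.75, 2.2], [0.22, 2.44], [-1.43, 4.57], [0, 2.65], [-2.85, 2.85]. Speed limits (rad/s): [2.79, 2.79, 3.14, 3.14, 3.14, 3.14].

### API

Orientations are given as a unit quaternion [x, y, z, w].
In Python, from rig import robot gives the robot as it stands.
- The arm moves only by the tool send_rows, never from a script. Its argument "plan" is one flat list of numbers, 7 for each row, row after row: the opening, from -1 (shut) to 1 (fully open), then the shift along the tool's x, y, z in mm, then the turn, a rotation vector about the tool's x, y, z in rad. In form: [claw, tx, ty, tz, rx, ry, rz, claw, tx, ty, tz, rx, ry, rz, ...]. A call has 1 to 8 rows; each row shifts and turns the pose as measured when the row begins, along the tool's axes as they then stand; what a row does not reach is not made up. A row lasts 1/10 s, in which the tool goes at most 50 mm and 8.59 degrees, less where a joint would pass 70% of its speed; a pose out of reach is approached as far as the arm can. A call is refused whole if a number of a shift passes 50 or a number of a turn 0.15, either way. A call with a gripper value outside its range is refused whole. The fingers move at their own pace and stop on an object; "force" is the grip in N (left out, the last holds). Time passes only in rows, so rows that do not move let the fingers close. It gives the time, the measured TCP pose, the force and the opening at its end, in the units of the state.
- robot.get_obs(): the state, without advancing time (a new reading comes with each control period).
- robot.camera(name): name is "scene" or "top" or "wrist"; returns (picture, depth): 480x640x3 uint8, red, green, blue; 480x640 float32, m along the optical axis (not along the pixel's ray), 0 where there is no reading.
- robot.camera_model(name): a dict with "K" (3x3 intrinsics, pixels), "position" and "attitude" of the camera in the world. Camera axes: x right, y down, z forward; pixel columns grow to the right and rows downward; lengths in m; the calibration is good to about 2 mm. A picture is of the moment at which its call begins: read the wrist's pose just before it. camera_model takes no time and is no camera call; for the wrist camera it gives the pose at the moment of the call.
- robot.hand_in(): hands the job in, once; it reports no verdict.
The state is a dict: "time": time; "q": joint angles; "joint_velocities": joint speeds; "joint_torque": joint torques, N m; "position": TCP position; "tool_rot": TCP orientation; "ft_force": force on the tool from outside, world axes, zero at the start; "moment": the same for the moment, N m; "grip_width": finger opening in m.
Only numpy, scipy, OpenCV 4.12 (cv2) and the standard library are available. Lean on these libraries where they do the work, as an engineer would, in place of code of your own. Each camera call takes 0.05 s, during which the arm holds its last target. There are 200 camera calls.

## Working session

There is one attempt and no reset: what is moved stays moved. The work goes in short steps, Python scripts to look and compute and a tool call to move; the robot and the scene stay as the last step left them, time stands still between calls to the robot, and variables do not carry over. Pictures are saved under pics/ and viewed, about 8 in all and at most 12, crops included, and the job is handed in when it is done.

Besides the shell and the picture viewer there is one more tool, called after "Call:" as name(argument=value, ...) on one line, values as JSON. send_rows: Moves the arm, as the interface text tells. Its arguments: {"type":"object","properties":{"plan":{"type":"array"},"force":{"type":"number"}},"required":["plan"]}

```bash
ls; mkdir -p pics; cat > h.py <<'E'
import numpy as np, cv2
from scipy.spatial.transform import Rotation as R
from rig import robot
def shot(n,f=None):
    m=robot.camera_model(n); p,d=robot.camera(n)
    if f: cv2.imwrite('pics/'+f,p[:,:,::-1])
    K=np.array(m['K']); A=np.array(m['attitude'],float)
    Rm=R.from_quat(A).as_matrix() if A.size==4 else A.reshape(3,3)
    v,u=np.mgrid[:480,:640]
    c=np.stack([(u-K[0,2])/K[0,0]*d,(v-K[1,2])/K[1,1]*d,d],-1)
    return p,d,c@Rm.T+np.array(m['position'])
E
python3 - <<'E'
from h import *
for n in('scene','top'):
    p,d,X=shot(n,n+'1.png'); np.savez(n+'1.npz',p=p,X=X,d=d); m=robot.camera_model(n); print(m)
print(robot.get_obs())
E
```

```text
pics
{'K': array([[451.83542155,   0.        , 317.98205246],
       [  0.        , 451.83542155, 237.33453535],
       [  0.        ,   0.        ,   1.        ]]), 'position': array([ 1.44181939, -0.17456682,  1.08315433]), 'attitude': array([ 0.70001739,  0.59224432, -0.25096585, -0.31022324])}
{'K': array([[566.31318217,   0.        , 315.24513502],
       [  0.        , 566.31318217, 244.07399067],
       [  0.        ,   0.        ,   1.        ]]), 'position': array([0.28354687, 0.02555883, 1.76644102]), 'attitude': array([ 0.71423357, -0.69717018,  0.04211579, -0.0452814 ])}
{'time': 0.1, 'q': array([-1.30550837e+00,  5.28372709e-01,  1.43377717e+00, -4.98392141e-06,
        1.18140474e+00, -1.78502882e-01]), 'joint_velocities': array([ 1.65881468e-04, -4.27543439e-03, -1.79517464e-03, -3.05303343e-05,
        1.11160317e-03, -1.83885358e-04]), 'joint_torque': array([-5.23793369e-04, -4.40984094e+01, -1.77151108e+01,  6.36386708e-02,
        5.34227653e-02, -4.27892883e-05]), 'position': array([ 0.26820097, -0.56379538,  0.22166884]), 'tool_rot': array([ 9.75481382e-01,  2.20079785e-01, -4.48562511e-05, -9.79958490e-04]), 'ft_force': array([ 0.13979305,  0.42465735, -0.15550429]), 'moment': array([ 0.03842911, -0.02269446,  0.01272799]), 'grip_width': 0.08732187910885769}
```

View pics/scene1.png

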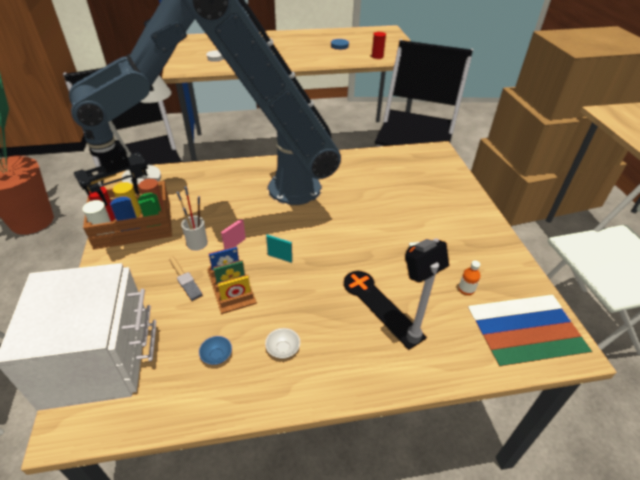

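View pics/top1.png

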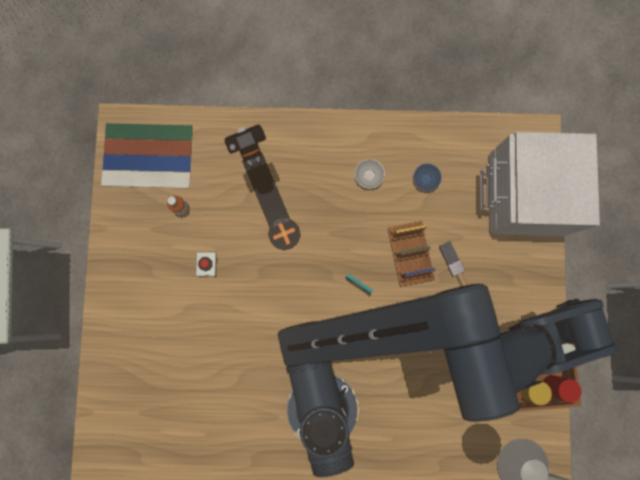

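The scene view shows the blue tile at the robot end of the rack (224,258), flower towards +x, with green and yellow in front of it. In the top view the red button is at (205,264), the cross at (284,233), the camera head at (250,145) and the blue tile's edge at (418,272). Next I'll measure these.

```bash
cat > m.py <<'E'
from h import *
D=np.load('top1.npz');p=D['p'];X=D['X']
S=np.load('scene1.npz');sp=S['p'];SX=S['X']
def hsv(p): return [a.astype(int) for a in cv2.split(cv2.cvtColor(np.ascontiguousarray(p),cv2.COLOR_RGB2HSV))]
def box(s,r0,r1,c0,c1):
    m=np.zeros(s.shape[:2],bool); m[r0:r1,c0:c1]=1; return m
def rep(n,P):
    if len(P)<4: print(n,len(P));return
    r=cv2.minAreaRect((P[:,:2]*1000).astype(np.float32))
    print(n,len(P),'med',np.median(P,0).round(4),'z',np.percentile(P[:,2],[5,95]).round(3),'rect',np.round(r[0],1),np.round(r[1],1),round(r[2],1))
h,s,v=hsv(p)
rep('button',X[box(p,250,280,190,220)&((h<8)|(h>172))&(s>150)])
rep('timer',X[box(p,248,282,190,222)&(X[...,2]>.012)])
rep('cross',X[box(p,215,252,265,305)&(h>5)&(h<22)&(s>150)&(X[...,2]>.006)])
rep('plate',X[box(p,200,255,255,310)&(v<90)&(X[...,2]<.03)])
rep('head',X[box(p,115,200,215,280)&(X[...,2]>.25)])
z=X[...,2]
rep('tiletop blue',X[box(p,262,285,395,440)&(z>.09)&(z<.11)])
rep('tiletop green',X[box(p,242,261,390,440)&(z>.09)&(z<.11)])
rep('tiletop yel',X[box(p,220,241,385,435)&(z>.09)&(z<.11)])
rep('rack',X[box(p,215,292,380,440)&(z>.006)])
rep('jar?',X[box(p,285,330,420,480)&(z>.06)&(z<.2)])
rep('dishw',X[box(p,155,195,350,390)&(z>.01)])
rep('pink/turq',X[box(p,270,300,340,378)&(z>.02)])
h,s,v=hsv(sp)
P=SX[box(sp,245,282,205,245)&(h>100)&(h<125)&(s>120)]; rep('blue face',P)
for n,b in(('jar',(205,250,180,210)),('pink',(215,252,218,250)),('spatula',(255,305,165,205))):
    q=SX[box(sp,*b)]; rep(n,q[(q[:,2]>.01)])
c=P.mean(0);u,w,vt=np.linalg.svd(P-c);print('normal',vt[2],c)
hd=SX[box(sp,235,282,400,452)];hd=hd[hd[:,2]>.2];rep('headS',hd)
E
python3 m.py
```

```text
button 51 med [0.4309 0.3735 0.0452] z [0.038 0.05 ] rect [430.1 373.9] [23.5 22. ] 81.8
timer 473 med [0.4271 0.37   0.0256] z [0.016 0.046] rect [389.2 213. ] [419.   97.8] 73.7
cross 78 med [0.5342 0.138  0.0133] z [0.008 0.021] rect [534.2 136.4] [47.5 47.7] 70.7
plate 890 med [0.5767 0.1568 0.0121] z [0.005 0.019] rect [570.1 147. ] [174.4  92.3] 18.1
head 986 med [0.7225 0.2177 0.3376] z [0.303 0.355] rect [528.9 129.6] [532.6 104.5] 24.9
tiletop blue 108 med [ 0.4148 -0.273   0.0998] z [0.094 0.107] rect [ 415.3 -275. ] [10.8 91.1] 12.7
tiletop green 110 med [ 0.4775 -0.2602  0.0993] z [0.092 0.106] rect [ 478.3 -260.8] [10.5 91.8] 12.3
tiletop yel 116 med [ 0.5417 -0.2483  0.0992] z [0.091 0.105] rect [ 541.8 -247.9] [10.7 90.3] 12.6
rack 2118 med [ 0.4742 -0.2582  0.0154] z [0.007 0.102] rect [ 459.3 -157.8] [262.5 434.9] 12.7
jar? 0
dishw 504 med [ 0.7307 -0.132   0.019 ] z [0.011 0.033] rect [538.6 -42.1] [111.3 515.8] 63.0
pink/turq 169 med [ 0.3764 -0.096   0.0874] z [0.035 0.096] rect [353.6 -41.4] [ 76.9 177.8] 22.9
blue face 177 med [ 0.4206 -0.2754  0.0847] z [0.058 0.101] rect [ 927.8 -245.9] [1034.9   78.5] 3.6
jar 756 med [ 0.2885 -0.3743  0.0745] z [0.019 0.16 ] rect [ 831.5 -261.2] [1230.8   71.5] 11.4
pink 537 med [ 0.3047 -0.2488  0.065 ] z [0.017 0.1  ] rect [ 854.4 -235.3] [1178.    85.5] 1.8
spatula 498 med [ 0.4564 -0.3993  0.0182] z [0.013 0.024] rect [ 882.4 -288.5] [1140.1   62. ] 14.6
normal [ 0.67763997  0.20481548 -0.70629646] [ 0.43250774 -0.27573914  0.09361615]
headS 1522 med [0.756  0.2146 0.323 ] z [0.286 0.351] rect [1056.5   15.2] [108.  852.3] 56.6
```

```bash
cat > plan.py <<'E'
from h import *
def plan(way,claw,o=None):
    """way: list of (pos, quat/Rotation, n rows). prints rows along the tool axes"""
    o=o or robot.get_obs(); p=np.array(o['position']);r=R.from_quat(o['tool_rot']);out=[]
    for P,Q,n in way:
        P=np.array(P);p0,r0=p,r;rv=(r0.inv()*Q).as_rotvec()
        for i in range(1,n+1):
            q=p0+(P-p0)*i/n;rq=r0*R.from_rotvec(rv*i/n)
            out.append([claw]+list((r.inv().apply(q-p)).round(0))+list((0*p)) )
            out[-1]=[claw]+[round(float(x)*1000) for x in r.inv().apply(q-p)]+[round(float(x),3) for x in (r.inv()*rq).as_rotvec()]
            p,r=q,rq
    for i in range(0,len(out),8): print([x for w in out[i:i+8] for x in w])
def down(ydeg):  # tool down, tool y at this world angle
    a=np.radians(ydeg);y=np.array([np.cos(a),np.sin(a),0]);z=np.array([0,0,-1.])
    return R.from_matrix(np.c_[np.cross(y,z),y,z])
E
cat >> m.py <<'E'
print('----')
m=(X[...,2]>.008)&(X[...,2]<.28)&(X[...,0]>.48)&(X[...,0]<.85)&(X[...,1]>.06)&(X[...,1]<.27)&(v*0==0) if 0 else None
hh,ss,vv=hsv(p)
Q=X[(vv<80)&(z>.004)&(z<.022)&box(p,140,255,225,310)];rep('foot',Q)
bar=Q[np.hypot(Q[:,0]-.534,Q[:,1]-.137)>.06]
l=cv2.fitLine(bar[:,:2].astype(np.float32),cv2.DIST_HUBER,0,.01,.01).ravel();print('bar',len(bar),np.degrees(np.arctan2(l[1],l[0])),l)
top=X[box(p,115,200,215,280)&(z>.29)&(z<.4)];rep('headtop',top)
col=SX[(SX[...,2]>.03)&(SX[...,2]<.25)&box(sp,270,345,405,445)];rep('col',col)
hs=SX[box(sp,235,285,395,455)];hs=hs[(hs[:,2]>.2)&(hs[:,0]<.9)&(hs[:,0]>.6)];rep('headS',hs)
from plan import *
plan([((.30,-.50,.36),down(-64.6),4),((.44,-.20,.36),down(-20),7),((.46,.10,.34),down(12),6),((.43,.373,.20),down(20),6)],-1)
E
python3 m.py | sed -n '/----/,$p'
```

```text
----
foot 1497 med [0.6461 0.1852 0.0123] z [0.006 0.019] rect [634.3 175.4] [310.1  88.2] 21.8
bar 1141 24.481018 [0.9100986  0.4143918  0.67268956 0.19791102]
headtop 956 med [0.7231 0.2188 0.3372] z [0.303 0.354] rect [729.  222.7] [ 89.8 104.5] 22.2
col 554 med [0.7703 0.228  0.1294] z [0.038 0.238] rect [765.9 231. ] [39.1 33.6] 57.7
headS 1548 med [0.7564 0.2158 0.3218] z [0.28 0.35] rect [732.2 218.9] [ 90.9 107.1] 24.3
[-1, 14, -11, -35, -0.0, -0.0, 0.0, -1, 14, -11, -35, -0.0, -0.0, 0.0, -1, 14, -11, -35, -0.0, -0.0, 0.0, -1, 14, -11, -35, -0.0, -0.0, 0.0, -1, 36, -30, 0, -0.0, -0.0, -0.111, -1, 40, -26, 0, -0.0, -0.0, -0.111, -1, 42, -21, 0, -0.0, -0.0, -0.111, -1, 44, -17, 0, -0.0, -0.0, -0.111]
[-1, 46, -12, 0, -0.0, -0.0, -0.111, -1, 47, -6, 0, -0.0, -0.0, -0.111, -1, 47, -1, 0, -0.0, -0.0, -0.111, -1, 48, -14, 3, 0.0, 0.0, -0.093, -1, 49, -9, 3, 0.0, 0.0, -0.093, -1, 50, -5, 3, 0.0, 0.0, -0.093, -1, 50, 0, 3, 0.0, 0.0, -0.093, -1, 50, 4, 3, 0.0, 0.0, -0.093]
[-1, 49, 9, 3, 0.0, 0.0, -0.093, -1, 46, 5, 23, -0.0, 0.0, -0.023, -1, 45, 6, 23, -0.0, 0.0, -0.023, -1, 45, 7, 23, -0.0, 0.0, -0.023, -1, 45, 8, 23, -0.0, 0.0, -0.023, -1, 45, 9, 23, -0.0, 0.0, -0.023, -1, 45, 10, 23, -0.0, 0.0, -0.023]
```

Call:
send_rows(plan=[-1,14,-11,-35,0,0,0,-1,14,-11,-35,0,0,0,-1,14,-11,-35,0,0,0,-1,14,-11,-35,0,0,0,-1,36,-30,0,0,0,-0.11,-1,40,-26,0,0,0,-0.11,-1,42,-21,0,0,0,-0.11,-1,44,-17,0,0,0,-0.11], force=10)

```text
time: 0.9
position: [0.3799, -0.3264, 0.3637]
tool_rot: [0.903, 0.43, 0.001, -0.004]
ft_force: [1.2, -0.3, 0.2]
grip_width: 0.0307
```

Call:
send_rows(plan=[-1,46,-12,0,0,0,-0.111,-1,47,-6,0,0,0,-0.111,-1,47,-1,0,0,0,-0.111,-1,48,-14,3,0,0,-0.093,-1,49,-9,3,0,0,-0.093,-1,50,-5,3,0,0,-0.093,-1,50,0,3,0,0,-0.093,-1,0,0,0,0,0,0])

```text
time: 1.7
position: [0.4487, 0.0134, 0.3527]
tool_rot: [0.685, 0.728, 0.004, -0.006]
ft_force: [-1.0, -0.9, -0.2]
grip_width: 0.0009
```

```bash
python3 - <<'E'
from plan import *
plan([((.46,.10,.34),down(15),4),((.431,.3735,.20),down(20),8),((.431,.3735,.075),down(20),4)],-1)
p,d,X=shot('top','top2.png')
E
```

```text
[-1, 21, 4, 3, -0.0, -0.003, -0.05, -1, 21, 5, 3, -0.0, -0.003, -0.05, -1, 21, 6, 3, -0.0, -0.003, -0.05, -1, 21, 7, 3, -0.0, -0.003, -0.05, -1, 34, 5, 18, 0.0, 0.0, -0.011, -1, 34, 6, 17, 0.0, 0.0, -0.011, -1, 34, 6, 18, 0.0, 0.0, -0.011, -1, 34, 6, 18, 0.0, 0.0, -0.011]
[-1, 34, 7, 18, 0.0, 0.0, -0.011, -1, 34, 7, 17, 0.0, 0.0, -0.011, -1, 34, 8, 17, 0.0, 0.0, -0.011, -1, 33, 8, 18, 0.0, 0.0, -0.011, -1, 0, 0, 31, 0.0, -0.0, 0.0, -1, 0, 0, 31, 0.0, -0.0, -0.0, -1, 0, 0, 31, 0.0, -0.0, -0.0, -1, 0, 0, 31, 0.0, -0.0, -0.0]
```

Call:
send_rows(plan=[-1,21,4,3,0,-0.003,-0.05,-1,21,5,3,0,-0.003,-0.05,-1,21,6,3,0,-0.003,-0.05,-1,21,7,3,0,-0.003,-0.05,-1,34,5,18,0,0,-0.011,-1,34,6,17,0,0,-0.011,-1,34,6,18,0,0,-0.011,-1,34,6,18,0,0,-0.011])

```text
time: 2.55
position: [0.4541, 0.2274, 0.2683]
tool_rot: [0.599, 0.801, -0.001, 0.006]
ft_force: [0.1, -0.7, -0.3]
grip_width: 0.0005
```

Call:
send_rows(plan=[-1,34,7,18,0,0,-0.011,-1,34,7,17,0,0,-0.011,-1,34,8,17,0,0,-0.011,-1,33,8,18,0,0,-0.011,-1,0,0,0,0,0,0])

```text
time: 3.05
position: [0.4475, 0.3651, 0.1899]
tool_rot: [0.585, 0.811, -0.003, 0.007]
ft_force: [-0.7, -0.3, 0.2]
grip_width: 0.0005
```

```bash
python3 - <<'E'
from plan import *
p,d,X=shot('wrist','w1.png')
h,s,v=cv2.split(cv2.cvtColor(p,cv2.COLOR_RGB2HSV))
m=((h<8)|(h>172))&(s>150)&(X[...,2]>.02)&(X[...,2]<.07)
Q=X[m];print(len(Q),Q.mean(0) if len(Q) else 0,np.percentile(Q,[2,50,98],axis=0).round(4) if len(Q) else 0)
o=robot.get_obs();print(o['position'],o['ft_force'])
plan([((.4305,.3735,.075),down(20),4)],-1)
E
```

```text
741 [0.43107814 0.37306795 0.04198735] [[0.4188 0.3597 0.0329]
 [0.431  0.3732 0.0425]
 [0.4434 0.3856 0.0442]]
[0.44814911 0.36360739 0.1909262 ] [-0.31284131 -0.42408046  1.37311855]
[-1, 4, -3, 29, 0.001, 0.004, -0.007, -1, 4, -3, 29, 0.001, 0.004, -0.007, -1, 4, -3, 29, 0.001, 0.004, -0.007, -1, 4, -3, 29, 0.001, 0.004, -0.007]
```

View pics/w1.png

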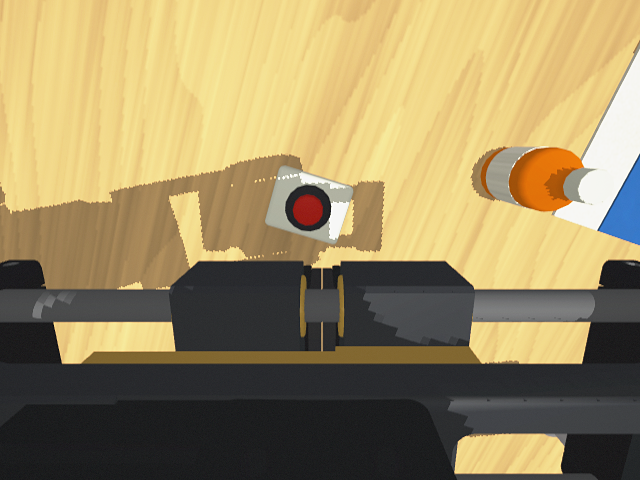

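The wrist view shows the red cap at (308,210), measured at (0.431, 0.373, 0.043), which agrees with the top view. The bottle is at about (545,180), well clear. Next I press the button.

Call:
send_rows(plan=[-1,4,-3,29,0.001,0.004,-0.007,-1,4,-3,29,0.001,0.004,-0.007,-1,4,-3,29,0.001,0.004,-0.007,-1,4,-3,29,0.001,0.004,-0.007,-1,0,0,0,0,0,0])

```text
time: 3.6
position: [0.4416, 0.3666, 0.0757]
tool_rot: [0.578, 0.816, 0.003, 0.003]
ft_force: [-1.3, -0.6, -0.4]
grip_width: 0.0002
```

```bash
python3 - <<'E'
from plan import *
o=robot.get_obs();print(o['position'],o['ft_force'])
plan([((.431,.373,.050),down(20),3)],-1)
E
```

```text
[0.44156587 0.36662484 0.07572072] [-1.28534215 -0.61125151 -0.38841897]
[-1, 3, -3, 9, 0.003, 0.001, -0.004, -1, 3, -3, 9, 0.003, 0.001, -0.004, -1, 3, -3, 9, 0.003, 0.001, -0.004]
```

Call:
send_rows(plan=[-1,6,-6,5,0,0,0,-1,6,-6,5,0,0,0,-1,4,-4,5,0,0,0,-1,0,0,5,0,0,0,-1,0,0,0,0,0,0])

```text
time: 4.1
position: [0.425, 0.3761, 0.0597]
tool_rot: [0.58, 0.815, 0.007, 0.006]
ft_force: [-0.3, -0.4, 0.6]
grip_width: 0.0006
```

```bash
python3 - <<'E'
from plan import *
o=robot.get_obs();print(o['position'],o['ft_force'])
plan([((.431,.373,.050),down(20),1)],-1)
E
```

```text
[0.42498434 0.37611808 0.05970951] [-0.2794731  -0.36158409  0.62232467]
[-1, -5, 4, 10, 0.018, 0.001, -0.016]
```

Call:
send_rows(plan=[-1,-5,4,8,0.018,0,-0.016,-1,0,0,4,0,0,0,-1,0,0,3,0,0,0])

```text
time: 4.4
position: [0.4315, 0.374, 0.046]
tool_rot: [0.573, 0.82, 0.001, 0.001]
ft_force: [-0.2, -0.0, -0.0]
grip_width: 0.0002
```

Call:
send_rows(plan=[-1,0,0,3,0,0,0,-1,0,0,3,0,0,0])

```text
time: 4.6
position: [0.4316, 0.3741, 0.0403]
tool_rot: [0.573, 0.82, 0.001, 0.002]
ft_force: [-0.2, -1.4, 4.3]
grip_width: 0.0008
```

Call:
send_rows(plan=[-1,0,0,3,0,0,0])

```text
time: 4.7
position: [0.4317, 0.3742, 0.038]
tool_rot: [0.573, 0.82, 0.002, 0.002]
ft_force: [-3.7, -2.9, 27.8]
grip_width: 0.0002
```

Call:
send_rows(plan=[-1,0,0,2,0,0,0])

```text
time: 4.8
position: [0.4317, 0.3742, 0.038]
tool_rot: [0.573, 0.82, 0.002, 0.002]
ft_force: [-4.8, -4.1, 25.2]
grip_width: 0.0003
```

Call:
send_rows(plan=[-1,0,0,-15,0,0,0,-1,0,0,-30,0,0,0,-1,0,0,-40,0,0,0,-1,0,0,-40,0,0,0,-1,0,0,0,0,0,0])

```text
time: 5.3
position: [0.4304, 0.3746, 0.1665]
tool_rot: [0.573, 0.82, 0.002, 0.002]
ft_force: [0.9, 0.1, 0.3]
grip_width: 0.0007
```

```bash
python3 - <<'E'
from plan import *
p,d,X=shot('wrist','w2.png')
h,s,v=cv2.split(cv2.cvtColor(p,cv2.COLOR_RGB2HSV))
r=np.hypot(X[...,0]-.431,X[...,1]-.373)
for a in range(0,26,2):
    m=(r>=a/1e3)&(r<(a+2)/1e3); print(a,m.sum(),np.median(X[m][:,2]).round(4),np.percentile(X[m][:,2],90).round(4),np.median(s[m]),np.median(v[m]))
w=(r<.05)&(v>150)&(s<60);print('white',w.sum(),np.median(X[w][:,2]))
t=(r>.06)&(r<.1)&(s>80);print('table',np.median(X[t][:,2]))
print(robot.get_obs()['position'])
E
```

```text
0 81 0.2144 0.2151 17.0 45.0
2 269 0.2143 0.215 12.0 46.0
4 310 0.2141 0.2152 11.0 46.0
6 302 0.2139 0.2152 17.0 47.0
8 266 0.0435 0.2153 210.0 151.0
10 252 0.0429 0.22 214.0 152.0
12 694 0.173 0.1905 20.0 41.0
14 436 0.171 0.1924 26.0 36.5
16 304 0.0328 0.1742 19.0 41.0
18 322 0.0328 0.034 13.0 41.0
20 378 0.0318 0.0332 20.0 47.0
22 229 0.0209 0.0246 23.0 182.0
24 418 0.0211 0.2605 23.0 179.0
white 3208 0.02049958781911773
table -0.0012200799100686721
[0.42875495 0.37358729 0.16420918]
```

The button stopped hard at z=0.038 under 25 N. The cap is back at 0.0435 and the housing is at 0.033, so it made a full 6 mm press and was released. Next is the tile.

```bash
python3 - <<'E'
from plan import *
plan([((.45,.30,.30),down(18),4),((.46,0,.34),down(15),7),((.415,-.2747,.24),down(12.3),7)],-0.2)
E
```

```text
[-0.2, -19, -1, -34, -0.0, 0.0, 0.009, -0.2, -19, -1, -34, -0.0, 0.0, 0.009, -0.2, -19, -1, -34, -0.0, 0.0, 0.009, -0.2, -19, -1, -34, -0.0, 0.0, 0.009, -0.2, -41, -12, -6, 0.0, 0.0, 0.007, -0.2, -41, -12, -6, 0.0, 0.0, 0.007, -0.2, -41, -11, -6, 0.0, 0.0, 0.007, -0.2, -41, -11, -6, 0.0, 0.0, 0.007]
[-0.2, -42, -11, -6, 0.0, 0.0, 0.007, -0.2, -42, -10, -6, 0.0, 0.0, 0.007, -0.2, -42, -10, -6, 0.0, 0.0, 0.007, -0.2, -36, -16, 14, -0.0, 0.0, 0.007, -0.2, -36, -16, 14, -0.0, 0.0, 0.007, -0.2, -36, -16, 14, -0.0, 0.0, 0.007, -0.2, -37, -16, 14, -0.0, 0.0, 0.007, -0.2, -37, -15, 14, -0.0, 0.0, 0.007]
[-0.2, -37, -15, 14, -0.0, 0.0, 0.007, -0.2, -37, -15, 14, -0.0, 0.0, 0.007]
```

Call:
send_rows(plan=[-0.2,-19,-1,-34,0,0,0.009,-0.2,-19,-1,-34,0,0,0.009,-0.2,-19,-1,-34,0,0,0.009,-0.2,-19,-1,-34,0,0,0.009,-0.2,-41,-12,-6,0,0,0.007,-0.2,-41,-12,-6,0,0,0.007,-0.2,-41,-11,-6,0,0,0.007,-0.2,-41,-11,-6,0,0,0.007])

```text
time: 6.15
position: [0.4512, 0.126, 0.318]
tool_rot: [0.596, 0.803, -0.01, -0.006]
ft_force: [-0.0, -1.1, -0.6]
grip_width: 0.0347
```

Call:
send_rows(plan=[-0.2,-42,-11,-6,0,0,0.007,-0.2,-42,-10,-6,0,0,0.007,-0.2,-42,-10,-6,0,0,0.007,-0.2,-36,-16,14,0,0,0.007,-0.2,-36,-16,14,0,0,0.007,-0.2,-36,-16,14,0,0,0.007,-0.2,-37,-16,14,0,0,0.007,-0.2,0,0,0,0,0,0])

```text
time: 6.95
position: [0.4261, -0.1744, 0.2707]
tool_rot: [0.618, 0.786, -0.012, -0.013]
ft_force: [0.1, 0.8, 0.3]
grip_width: 0.0348
```

```bash
python3 - <<'E'
from plan import *
o=robot.get_obs();print(o['position'],o['grip_width'])
plan([((.415,-.2747,.22),down(12.3),5)],-0.2)
E
```

```text
[ 0.42608506 -0.17441337  0.27073753] 0.034839337982881705
[-0.2, -19, -7, 10, -0.007, -0.001, 0.005, -0.2, -19, -7, 10, -0.007, -0.001, 0.005, -0.2, -19, -6, 10, -0.007, -0.001, 0.005, -0.2, -19, -6, 10, -0.007, -0.001, 0.005, -0.2, -19, -6, 10, -0.007, -0.001, 0.005]
```

Call:
send_rows(plan=[-0.2,-20,-7,10,-0.007,0,0.005,-0.2,-20,-7,10,-0.007,0,0.005,-0.2,-20,-6,10,-0.007,0,0.005,-0.2,-20,-6,10,-0.007,0,0.005,-0.2,-19,-6,10,-0.007,0,0.005,-0.2,0,0,0,0,0,0])

```text
time: 7.55
position: [0.413, -0.2749, 0.2111]
tool_rot: [0.629, 0.778, 0.005, -0.01]
ft_force: [-0.2, -0.3, 0.3]
grip_width: 0.0347
```

```bash
python3 - <<'E'
from plan import *
p,d,X=shot('wrist','w3.png')
h,s,v=cv2.split(cv2.cvtColor(p,cv2.COLOR_RGB2HSV))
o=robot.get_obs();print(o['position'],R.from_quat(o['tool_rot']).as_matrix().round(3))
# heights 0.09-0.11: tile tops
for n,c in(('blue',(.415,-.2747)),('green',(.478,-.261)),('yel',(.542,-.248))):
    e=X[...,:2]-np.array(c);m=(abs(X[...,2]-.1)<.008)&(np.hypot(e[...,0],e[...,1])<.06)&(abs(e@[np.cos(.215),np.sin(.215)])<.02)
    Q=X[m];
    if len(Q)>10:
        r=cv2.minAreaRect((Q[:,:2]*1000).astype(np.float32));print(n,len(Q),np.round(r[0],1),np.round(r[1],1),round(r[2],1),np.median(Q[:,2]))
plan([((.415,-.2747,.13),down(12.3),3)],-0.2)
E
```

```text
[ 0.41302528 -0.27359189  0.21154834] [[-0.21   0.978 -0.009]
 [ 0.977  0.21   0.021]
 [ 0.022 -0.005 -1.   ]]
blue 1260 [ 416.4 -275.1] [10.5 87.3] 12.6 0.09864571213482942
green 1237 [ 479.5 -261.8] [10.4 90. ] 12.4 0.09854396381101377
yel 1177 [ 540.5 -236.6] [11.4 63.9] 12.5 0.09845897854185909
[-0.2, -1, 1, 27, -0.002, -0.007, -0.001, -0.2, -1, 1, 27, -0.002, -0.007, -0.001, -0.2, -1, 1, 27, -0.002, -0.007, -0.001]
```

View pics/w3.png

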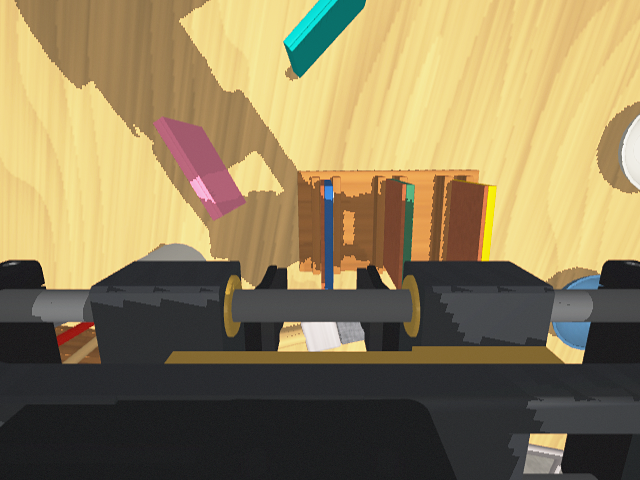

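The wrist view shows the blue top edge at (328,235) midway between the fingers, with green and yellow to its right, in agreement with the top view. The brush jar is at the lower left, so I'll check the clearance to its brushes.

```bash
python3 - <<'E'
from plan import *
for f in('scene1.npz','top1.npz'):
    X=np.load(f)['X'];m=(X[...,2]>.11)&(X[...,2]<.24)&(X[...,0]>.2)&(X[...,0]<.36)&(X[...,1]>-.5)&(X[...,1]<-.3);Q=X[m]
    if f[0]=='s':
        for q in Q[np.argsort(-Q[:,2])][::max(1,len(Q)//25)]: 
            e=q-np.array([.416,-.275,0]);a=np.radians(12.5);print(q.round(3),'tool y/x',round(e[0]*np.cos(a)+e[1]*np.sin(a),3),round(-e[0]*np.sin(a)+e[1]*np.cos(a),3))
E
```

```text
[ 0.242 -0.378  0.225] tool y/x -0.192 -0.063
[ 0.241 -0.376  0.215] tool y/x -0.193 -0.061
[ 0.243 -0.374  0.209] tool y/x -0.191 -0.06
[ 0.24  -0.4    0.206] tool y/x -0.199 -0.084
[ 0.25  -0.397  0.201] tool y/x -0.189 -0.083
[ 0.261 -0.336  0.198] tool y/x -0.164 -0.026
[ 0.25  -0.399  0.193] tool y/x -0.189 -0.085
[ 0.246 -0.396  0.19 ] tool y/x -0.192 -0.082
[ 0.299 -0.388  0.187] tool y/x -0.138 -0.085
[ 0.254 -0.397  0.184] tool y/x -0.185 -0.084
[ 0.248 -0.376  0.181] tool y/x -0.186 -0.062
[ 0.264 -0.345  0.178] tool y/x -0.163 -0.036
[ 0.244 -0.377  0.174] tool y/x -0.19 -0.063
[ 0.245 -0.378  0.17 ] tool y/x -0.19 -0.064
[ 0.295 -0.389  0.167] tool y/x -0.143 -0.085
[ 0.267 -0.344  0.163] tool y/x -0.161 -0.035
[ 0.248 -0.373  0.16 ] tool y/x -0.185 -0.06
[ 0.247 -0.377  0.156] tool y/x -0.187 -0.063
[ 0.296 -0.383  0.151] tool y/x -0.141 -0.079
[ 0.296 -0.381  0.146] tool y/x -0.14 -0.077
[ 0.292 -0.382  0.139] tool y/x -0.145 -0.078
[ 0.251 -0.378  0.134] tool y/x -0.184 -0.065
[ 0.25  -0.373  0.128] tool y/x -0.184 -0.059
[ 0.261 -0.354  0.122] tool y/x -0.168 -0.044
[ 0.262 -0.355  0.114] tool y/x -0.168 -0.045
[ 0.264 -0.353  0.111] tool y/x -0.165 -0.043
```

Call:
send_rows(plan=[-0.2,-1,3,30,-0.005,-0.02,0,-0.2,0,0,30,0,0,0,-0.2,0,0,25,0,0,0,-0.2,0,0,15,0,0,0,-0.2,0,0,0,0,0,0])

```text
time: 8.1
position: [0.4179, -0.266, 0.1097]
tool_rot: [0.627, 0.779, 0.002, -0.001]
ft_force: [1.5, 0.4, 0.0]
grip_width: 0.0349
```

```bash
python3 - <<'E'
from plan import *
o=robot.get_obs();print(o['position'],o['ft_force'])
plan([((.416,-.275,.056),down(12.5),3)],-0.2)
E
```

```text
[ 0.41794679 -0.265997    0.1096781 ] [1.51432303 0.39092806 0.01502844]
[-0.2, -3, -1, 18, 0.001, -0.001, -0.001, -0.2, -3, -1, 18, 0.001, -0.001, -0.001, -0.2, -3, -1, 18, 0.001, -0.001, -0.001]
```

Call:
send_rows(plan=[-0.2,-5,-1,18,0,0,0,-0.2,-4,0,18,0,0,0,-0.2,0,0,15,0,0,0,-0.2,0,0,0,0,0,0])

```text
time: 8.5
position: [0.4218, -0.2716, 0.0608]
tool_rot: [0.625, 0.781, 0.003, 0.0]
ft_force: [0.7, -0.4, 0.1]
grip_width: 0.0351
```

```bash
python3 - <<'E'
from plan import *
o=robot.get_obs();print(o['position'],o['ft_force'])
plan([((.416,-.275,.056),down(12.5),1)],-0.2)
E
```

```text
[ 0.42175086 -0.27164205  0.06078644] [ 0.69325961 -0.35184746  0.05885039]
[-0.2, -2, -6, 5, 0.004, -0.003, 0.002]
```

Call:
send_rows(plan=[-0.2,-2,-6,5,0.004,-0.003,0.002,-0.2,0,0,0,0,0,0])

```text
time: 8.7
position: [0.4171, -0.2746, 0.0573]
tool_rot: [0.625, 0.78, -0.0, 0.001]
ft_force: [0.3, 0.1, -0.3]
grip_width: 0.0352
```

Call:
send_rows(plan=[-1,0,0,0,0,0,0,-1,0,0,0,0,0,0,-1,0,0,0,0,0,0,-1,0,0,0,0,0,0], force=30)

```text
time: 9.1
position: [0.4181, -0.2754, 0.0598]
tool_rot: [0.625, 0.78, -0.0, 0.003]
ft_force: [0.1, 1.7, 0.1]
grip_width: 0.0108
```

Call:
send_rows(plan=[-1,0,0,-15,0,0,0,-1,0,0,-25,0,0,0,-1,0,0,-35,0,0,0,-1,0,0,-40,0,0,0,-1,0,0,-45,0,0,0,-1,0,0,-45,0,0,0,-1,0,0,0,0,0,0,-1,0,0,0,0,0,0])

```text
time: 9.9
position: [0.4148, -0.2724, 0.2695]
tool_rot: [0.626, 0.78, 0.0, -0.002]
ft_force: [-0.6, 0.8, -3.2]
grip_width: 0.0098
```

```bash
cat >> plan.py <<'E'
def show(yaw,tilt):  # tile x towards yaw, raised by tilt; tool y=tile x, tool z=-tile z
    T=R.from_euler('z',yaw,degrees=True)*R.from_euler('y',-tilt,degrees=True)
    tx=T.apply([1,0,0]);tz=T.apply([0,0,1]);return R.from_matrix(np.c_[np.cross(tx,-tz),tx,-tz])
E
python3 - <<'E'
from plan import *
p,d,X=shot('top','top3.png')
o=robot.get_obs();print(o['position'],o['ft_force'],o['grip_width'])
Q=show(22.5,25);f=np.array([.534,.137,.2]);tcp=f-Q.apply([0,0,.005]);print(tcp,Q.as_matrix().round(2))
plan([((.44,-.10,.28),show(16,10),6),(tcp+[-.04,-.03,.06],show(20,22),7)],-1)
z=X[...,2];m=(X[...,0]>.45)&(X[...,0]<.6)&(abs(z-.1)<.01)&(X[...,1]<-.15)&(X[...,1]>-.33);print(m.sum())
for c in((.4785,-.261),(.5415,-.248)):
    q=X[m];q=q[abs((q[:,:2]-c)@[.976,.216])<.02]
    if len(q)>10:print(np.round(cv2.minAreaRect((q[:,:2]*1000).astype(np.float32))[0],1))
E
```

```text
[ 0.4151495  -0.27269899  0.26954787] [ 0.78021917 -0.60849614 -1.58919117] 0.009874289624963823
[0.53204776 0.13619135 0.20453154] [[-0.38  0.84  0.39]
 [ 0.92  0.35  0.16]
 [-0.    0.42 -0.91]]
[-1, 27, 10, -2, -0.029, 0.001, -0.01, -1, 27, 11, -1, -0.029, 0.001, -0.01, -1, 27, 11, -1, -0.029, 0.001, -0.01, -1, 27, 11, -1, -0.029, 0.001, -0.01, -1, 27, 11, 0, -0.029, 0.001, -0.01, -1, 27, 12, 0, -0.029, 0.001, -0.01, -1, 26, 15, 5, -0.03, 0.003, -0.01, -1, 26, 15, 5, -0.03, 0.003, -0.01]
[-1, 26, 15, 6, -0.03, 0.003, -0.01, -1, 26, 15, 6, -0.03, 0.003, -0.01, -1, 26, 15, 7, -0.03, 0.003, -0.01, -1, 25, 15, 7, -0.03, 0.003, -0.01, -1, 25, 15, 8, -0.03, 0.003, -0.01]
180
[ 476.2 -252.2]
[ 542.  -247.8]
```

Call:
send_rows(plan=[-1,27,10,-2,-0.029,0.001,-0.01,-1,27,11,-1,-0.029,0.001,-0.01,-1,27,11,-1,-0.029,0.001,-0.01,-1,27,11,-1,-0.029,0.001,-0.01,-1,27,11,0,-0.029,0.001,-0.01,-1,27,12,0,-0.029,0.001,-0.01,-1,26,15,5,-0.03,0.003,-0.01,-1,26,15,5,-0.03,0.003,-0.01])

```text
time: 10.75
position: [0.4476, -0.0314, 0.2611]
tool_rot: [0.594, 0.797, 0.097, 0.053]
ft_force: [1.5, -0.3, -1.2]
grip_width: 0.0102
```

Call:
send_rows(plan=[-1,26,15,6,-0.03,0.003,-0.01,-1,26,15,6,-0.03,0.003,-0.01,-1,26,15,7,-0.03,0.003,-0.01,-1,25,15,7,-0.03,0.003,-0.01,-1,25,15,8,-0.03,0.003,-0.01,-1,0,0,0,0,0,0])

```text
time: 11.35
position: [0.4745, 0.1259, 0.2389]
tool_rot: [0.568, 0.805, 0.155, 0.079]
ft_force: [-0.5, -0.4, -2.5]
grip_width: 0.0096
```

```bash
python3 - <<'E'
from plan import *
p,d,X=shot('scene','s4.png')
o=robot.get_obs();print(o['position'],o['ft_force'],o['grip_width'])
Q=show(22.5,25);plan([((.532,.136,.2045),Q,7)],-1)
E
```

```text
[0.47438602 0.12475482 0.23882134] [-0.29703109 -0.19297752 -3.33974067] 0.010044743031119074
[-1, -2, 6, 7, -0.013, -0.004, -0.008, -1, -2, 6, 7, -0.013, -0.004, -0.008, -1, -2, 6, 8, -0.013, -0.004, -0.008, -1, -2, 6, 8, -0.013, -0.004, -0.008, -1, -2, 6, 8, -0.013, -0.004, -0.008, -1, -2, 6, 8, -0.013, -0.004, -0.008, -1, -2, 5, 8, -0.013, -0.004, -0.008]
```

View pics/s4.png

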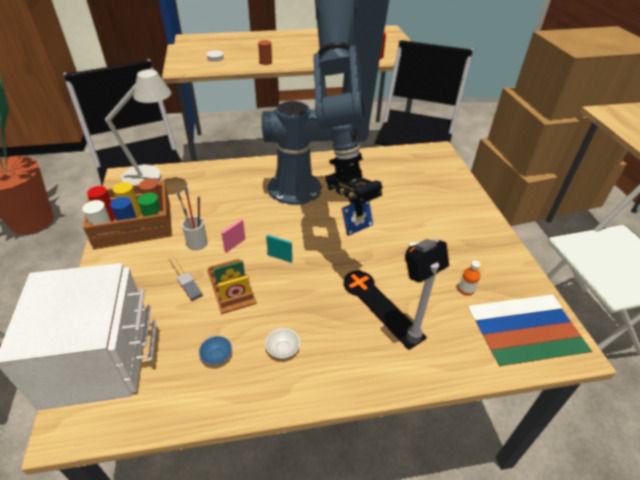

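The blue tile hangs flower side to the lens at (357,217). Green and yellow are still in the rack (235,285), and nothing else has moved. I'll make the final approach.

Call:
send_rows(plan=[-1,-2,6,7,-0.013,-0.004,-0.008,-1,-2,6,7,-0.013,-0.004,-0.008,-1,-2,6,8,-0.013,-0.004,-0.008,-1,-2,6,8,-0.013,-0.004,-0.008,-1,-2,6,8,-0.013,-0.004,-0.008,-1,-2,6,8,-0.013,-0.004,-0.008,-1,0,0,0,0,0,0,-1,0,0,0,0,0,0])

```text
time: 12.2
position: [0.5297, 0.1258, 0.2018]
tool_rot: [0.55, 0.809, 0.175, 0.116]
ft_force: [0.8, 0.4, -1.7]
grip_width: 0.0101
```

```bash
cat > chk.py <<'E'
from plan import *
import sys
p,d,X=shot('scene',sys.argv[1])
o=robot.get_obs();r=R.from_quat(o['tool_rot']);print(o['time'],o['position'],o['ft_force'],o['grip_width'],np.abs(o['joint_velocities']).max())
Q=show(22.5,25);print('ang err deg',np.degrees((r.inv()*Q).as_rotvec()),'centre by TCP',o['position']+r.apply([0,0,.005]))
h,s,v=[a.astype(int) for a in cv2.split(cv2.cvtColor(p,cv2.COLOR_RGB2HSV))]
m=(np.linalg.norm(X-[.534,.137,.2],axis=-1)<.09)&(h>100)&(h<125)&(s>110)
P=X[m];c=np.median(P,0);
P=P[np.linalg.norm(P-c,axis=1)<.07];e=P-P.mean(0);n=np.linalg.svd(e,full_matrices=0)[2][2];n*=np.sign(n[0])
k=abs(e@n)<.006;P=P[k];e=P-P.mean(0);n=np.linalg.svd(e,full_matrices=0)[2][2];n*=np.sign(n[0])
print('face',len(P),'normal yaw/elev',np.degrees([np.arctan2(n[1],n[0]),np.arcsin(n[2])]))
a=(r.inv().apply(P-o['position'])*1000)
print('tile in tool frame x,z ranges',np.percentile(a,[1,99],axis=0).round(1))
plan([((.532,.136,.2045),Q,2)],-1)
E
python3 chk.py s5.png
```

```text
12.25 [0.52978692 0.1257706  0.20196947] [ 0.12485987  0.20035957 -2.28950454] 0.009671359743461819 0.013477436250169136
ang err deg [-0.78326478  0.13622966 -0.88615341] centre by TCP [0.53168602 0.12654494 0.19740945]
face 367 normal yaw/elev [22.14893441 23.15020733]
tile in tool frame x,z ranges [[-46.2  -0.9 -39.8]
 [ 37.9   8.3  44. ]]
[-1, 4, 3, 0, -0.007, 0.001, -0.008, -1, 4, 3, 0, -0.007, 0.001, -0.008]
```

Call:
send_rows(plan=[-1,6,3,0,-0.007,0,-0.008,-1,6,2,0,-0.007,0,-0.008,-1,0,0,0,0,0,0,-1,0,0,0,0,0,0])

```text
time: 12.65
position: [0.529, 0.1399, 0.2052]
tool_rot: [0.542, 0.812, 0.18, 0.122]
ft_force: [-0.1, -0.6, -1.1]
grip_width: 0.0098
```

```bash
cat >> chk.py <<'E'
print('face centre world', r.apply(np.array([np.percentile(a,[1,99],axis=0).mean(0)[0],0,np.percentile(a,[1,99],axis=0).mean(0)[2]])/1000)+o['position'])
p,d,X=shot('top','t_'+sys.argv[1]); h,s,v=[q.astype(int) for q in cv2.split(cv2.cvtColor(p,cv2.COLOR_RGB2HSV))]
u=np.zeros((480,640),bool)
u[115:200,215:280]=1;Hd=X[u&(X[...,2]>.3)&(X[...,2]<.36)]
print('cam head',np.round(cv2.minAreaRect((Hd[:,:2]*1000).astype(np.float32)),1) if 0 else cv2.minAreaRect((Hd[:,:2]*1000).astype(np.float32)))
im=cv2.imread('pics/'+sys.argv[1]);cv2.imwrite('pics/c_'+sys.argv[1],cv2.resize(im[130:370,190:510],None,fx=2.5,fy=2.5,interpolation=3)[:600,:800])
E
python3 chk.py s6.png
```

```text
12.7 [0.52888408 0.13981807 0.2050832 ] [-0.35245052  0.15533559 -2.46289201] 0.010113858799286803 0.007620667071203896
ang err deg [0.12515567 0.13376901 0.12231191] centre by TCP [0.53084993 0.14061973 0.2005563 ]
face 352 normal yaw/elev [22.39684188 24.55882732]
tile in tool frame x,z ranges [[-46.1  -0.4 -39.2]
 [ 36.9   8.5  42.7]]
[-1, -2, 1, 1, 0.001, 0.001, 0.001, -1, -2, 1, 1, 0.001, 0.001, 0.001]
face centre world [0.53133643 0.13586224 0.20350314]
cam head ((666.3211059570312, 204.75991821289062), (220.7896270751953, 105.00228118896484), 16.22368049621582)
```

View pics/c_s6.png

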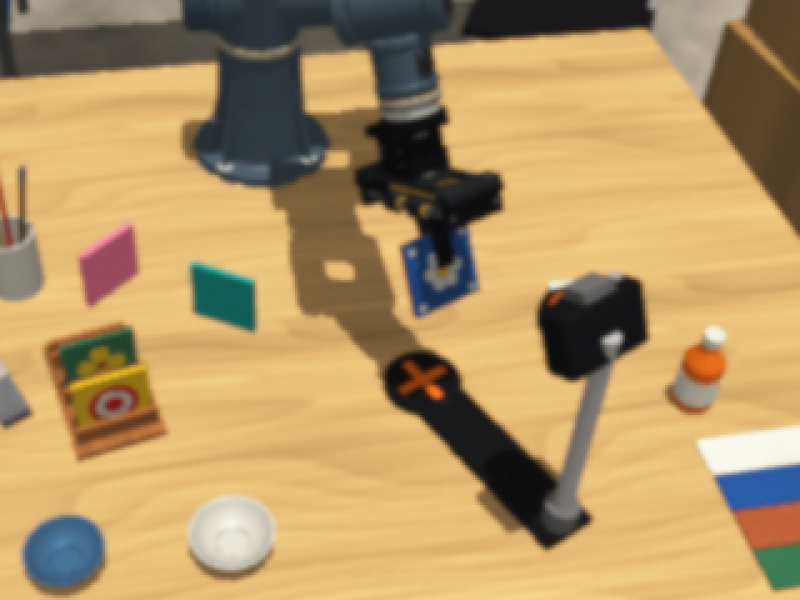

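The flower faces the lens at (443,270) in the crop, the tile is level and clear of the camera, and the rest of the scene is undisturbed. I'm handing in.

```bash
python3 -c "
from rig import robot
o=robot.get_obs();print(o['time'],o['position'],o['grip_width'],abs(o['joint_velocities']).max());print(robot.hand_in())"
```

```text
12.75 [0.52895619 0.13967228 0.20503262] 0.009808824321870224 0.005573060777183063
the job is handed in; nothing more can be done
None
```

I pressed the red button and let it spring back, then took the blue tile out of the rack. I handed in at 12.75 s with the tile still in the gripper at the focus point; no verdict was reported.

- **Button:** it stopped hard at z = 0.038 m under about 25 N. Afterwards the cap measured 0.0435 m again, so it went down about 6 mm and came back up.
- **Tile position:** the centre measured (0.531, 0.136, 0.2035) m against a focus point of (0.534, 0.137, 0.200), about 5 mm off. The arm's own pose puts the centre at y = 0.141. That is 5 mm from the camera value and still within the 20 mm limit.
- **Tile angle:** the painted side points at yaw 22.4° and elevation 24.6°, against an aim of 22.5° and 25°. I estimated the stand's yaw at 22.5° from measurements that mostly fell between 22° and 24.5°.
- **Hold:** the gripper was set to 30 N and closed on about 10 mm, the tile's thickness, and the arm was nearly still.
- **Surroundings:** in the last picture the other tiles, the loose objects and the camera stand look untouched. A recheck of the green and yellow tiles after the lift put yellow where it was. Green's centre came out about 9 mm off, probably because the arm partly hid it from the top camera; I did not repeat that measurement.
- **Failed check:** the final camera-head measurement was spoiled by the gripper being in the same view, so I did not use it.

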